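# Latch the hot-pen bay's gate open

### The arm

A 7-joint arm with a two-finger parallel gripper is mounted at the origin on a cart in front of the work surface, level with it; the furniture and walls round the work are solid. World frame = base frame: x ahead of the robot, y to its left, z up, the work surface at z = 0. Lengths are in m, angles in rad, forces in N, time in s.
With the tool pointing down it reaches from about 0.35 to 0.9 m from the base axis. Payload 8.1 kg.
Tool frame: the origin (TCP) lies midway between the tips of the shut fingers; the grasp point (between the pads) lies 19 mm behind it; z points along the fingers, y is the line along which they close (so a half turn about z gives the same grasp; the last joint's range is limited). The gripper opens to 92 mm and grips with 3 to 60 N. Pads are 19 mm wide; open, the fingers measure 130 mm over their backs; the gripper's body (75 mm by 190 mm) begins 47 mm behind the grasp point.
Start: joints at [1.119, 0.434, 0.025, 1.573, -0.012, 1.134, -0.075], TCP at [0.214, -0.587, 0.189] pointing down, gripper open.
Joint ranges: [-2.62, 2.62], [-0.44, 2.09], [-1.27, 1.32], [0.08, 2.57], [-1.32, 4.46], [0.12, 2], [-2.74, 2.74]. Speed limits (rad/s): [2.22, 2.22, 3.01, 3.01, 3.14, 3.14, 3.14].

### API

Orientations are given as a rotation vector (axis times angle).
In Python, from cell import arm gives the robot as it stands.
- The arm moves only by the tool carry_out, never from a script. Its arguments are lists of equal length, an entry for each row: "claw": the finger opening in cm, from 0 to 9.18; "delta_pos": the shift along the tool's x, y, z in cm, a list of three; "angular": the turn, a rotation vector about the tool's x, y, z in rad, a list of three. In form: {"claw": [claw, ...], "delta_pos": [[dx, dy, dz], ...], "angular": [[ax, ay, az], ...]}. A call has 1 to 20 rows; each row shifts and turns the commanded pose from where the row before left it, along the tool's axes as they then stand; what a row does not reach is not made up. A row lasts 1/10 s, in which the tool goes at most 50 mm and 8.59 degrees, less where a joint would pass 70% of its speed; a pose out of reach is approached as far as the arm can. A call with a gripper value outside its range is refused whole. The fingers move at their own pace and stop on an object; "force" is the grip in N (left out, the last holds). Time passes only in rows, so rows that do not move let the fingers close. It gives the time, the measured TCP pose, the force, the opening and the grip force at its end, in the units of the state.
- arm.observe(): the state, without advancing time (a new reading comes with each control period).
- arm.get_image(name): name is "side" or "top" or "wrist"; returns a dict with "frame" (384x512x3 uint8, red, green, blue), "mtx" (3x3 intrinsics, pixels), "dist" ([k1, k2, p1, p2, k3] as OpenCV has them; the pictures are not rectified), "T" (4x4, takes a point from camera to world coordinates). Camera axes: x right, y down, z forward; pixel columns grow to the right and rows downward; lengths in m; the calibration is good to about 2 mm. A picture is of the moment at which its call begins. There is no depth.
- arm.sign_off(): hands the job in; it is judged then, once.
Trained networks look in a picture, given as the dict that the camera call returned (one of the last four; its "shot" number tells which), for a name from the list of things; names that differ only in an ending like _2 or _b are one class to them, and where a whole thing is asked for, a point or a joint stands for the part that bears it (a point fixed in the world has none). Each returns a list of dicts, best first, with "conf" (0 to 1); they miss things now and then, are a little off and sometimes report something else, mostly with a low value. They report only what shows in the picture. A call takes as long as a camera call.
- arm.look_for(label, picture): "centre" ([column, row] as shares, 0 to 1, of the picture: columns of its width, rows of its height, amid what is visible of it).
- arm.trace(label, picture): "region" (384x512 bool, what is visible of it) and "centre" ([column, row] as shares, 0 to 1, of the picture: columns of its width, rows of its height, amid what is visible of it).
- arm.place_of(label, picture): "centre" ([column, row] as shares, 0 to 1, of the picture: columns of its width, rows of its height: a listed point, or the origin of a listed thing).
The state is a dict: "clock": time; "joints": joint angles; "dq": joint speeds; "joint_efforts": joint torques, N m; "position": TCP position; "ee_rot": TCP orientation; "force": force on the tool from outside, world axes, zero at the start; "ft_torque": the same for the moment, N m; "width": opening from 0.0 (shut) to 1.0 (fully open); "gripper_force": force on a finger pad.
Only numpy, scipy, OpenCV 4.12 (cv2) and the standard library are available. Lean on these libraries where they do the work, as an engineer would, in place of code of your own. Each camera call takes 0.05 s, during which the arm holds its last target. There are 200 camera calls.

### The job

Open the yellow gate of the hot-pen bay and leave it latched open: lift the steel latch bar by its red sloping tab over the dark catch, push the gate inwards with the bar held up until it is past the red lip of the hold-open catch, and let the bar drop behind the lip so that it alone holds the gate against its closing spring. Ease it along without ramming anything, and leave the loose things around where they are.

Things in the scene. Friction and masses are not known exactly. Their poses are not given: they have to be found in the camera images.
- bay: The hot-pen bay, an enclosure fixed to the table (fences 63 mm high, base plate 6 mm thick). Origin: at table level under the gate's vertical hinge axis (round post, 108 mm high). x points into the bay, square to the closed gate (yaw about 1: ahead and to the robot's left); z up. Base plate x -65 to 295, y -255 to 40 mm. The closed gate runs from the hinge along -y. Pen and stand are fixed.
- closed_catch (a point): Middle of the top of the closed-position catch, a square dark steel post (12 mm in x, 20 mm in y, top z = 90 mm) just behind the bar's nose, at (3, -175, 90) mm in the bay's frame. It keeps the lowered bar, and so the gate, from going inwards; a gate that springs back with the bar down stops on its inner face, at 0.15 rad. A lower cheek (top z = 72 mm) stands before the nose. Axes as the bay's.
- gate (a joint): Gate angle, rad: 0 closed, positive inwards (counterclockwise from above: free end from -y towards +x of the bay), limit 1.35; never outwards. Yellow sheet, 10 mm thick, centred on the hinge plane, 14 to 150 mm from the hinge axis, z = 15 to 100 mm. A spring closes it (0.07 N m at 0, 0.2 N m at 1.1 rad).
- bar (a joint): Latch bar's angle on the gate, rad: 0 level (rests on a pin), positive = nose up, end stop 0.30; falls by its weight (1.6 to 2.9 N at the tab). Steel bar 174 x 14 x 8 mm on the gate's outer face, centre line 12 mm outside the hinge plane, z = 85 mm, pivot 30 mm from the hinge axis, nose end 192 mm from it. About 0.09 rad lifts the nose over either catch.
- lift_tab (a point): Centre of the bar's red lifting tab: plate 46 mm wide (along the bar) x 42 x 4 mm, sloping 45 deg outwards and up from the bar's lower front edge, so a finger tilted 45 deg fits flush under it. At rest at (-30, -125, 94) mm in the bay's frame; inner edge z = 79, outer edge z = 109 mm. Below it only the gate's flat face (x = -5 mm). Axes: x across the gate inwards, -y to the nose, z up.
- bar_nose (a point): Middle of the bar's section near its nose, 175 mm from the hinge axis; at (-12, -175, 85) mm in the bay's frame at rest. Axes as for the tab.
- holdopen_notch (a point): Where bar_nose is when the bar lies mid-notch in the hold-open catch, on an arm clamped firmly at a gate angle of 0.95 to 1.15 rad. x points along the swing. 20 mm notch: before it a red square lip (12 mm thick, top z = 90 mm, far face 10 mm before this point), which a raised bar passes over; behind it a dark stop (top z = 132 mm, 10 mm beyond). The spring pulls the dropped bar against the lip.
- spool_tan: Spool of tan thread, diameter 29 mm, 42 mm high, stands on the table to the left of the bay; origin at the centre of its foot. Leave it alone.
- spool_black: Spool of black thread, diameter 29 mm, 42 mm high, stands inside the bay near the back; origin at the centre of its foot. Leave it alone.
- gold_compact: Flat round gold tin, diameter 69 mm, 18 mm high, on the table in front; origin at the centre of its underside. Leave it alone.
- match_box: Red matchbox, 36 x 53 x 16 mm, on the table in front; origin at the centre of its underside. Leave it alone.
- eraser: Blue and white eraser, 22 x 52 x 13 mm, on the table in front; origin at the centre of its underside. Leave it alone.

How it is judged:
On the way, in this order (a step that is already met when the one before it is completed fails the run):
1. the bar is lifted clear of the closed-position catch while the gate is still shut (value of joint bar above 0.085 rad and value of joint gate below 0.08 rad), for 0.05 s.
2. the gate is swung inwards (value of joint gate above 0.5 rad), for 0.05 s.
At the end, for the whole second after the job is handed in: the gate stands open and still, with the bar dropped fully (within 0.03 rad of level) into the hold-open catch (bar_nose within 11 mm of holdopen_notch, horizontally), held by the catch alone (horizontal distance between bar_nose and holdopen_notch below 0.011 m and value of joint bar below 0.03 rad and velocity of joint gate between -0.05 and 0.05 rad/s); the robot touches nothing.
It fails at once if the bay, gate, bar or catch is rammed (more than 40 N) (contact force between any of the fingers, the arm and bay above 40 N).
It fails at once if a thing standing around is shifted by more than 20 mm (distance of any of spool_tan, spool_black, gold_compact, match_box, eraser from where it was at the start of the episode above 0.02 m).
It also fails if it takes over 48 s, if anything falls off the work surface, if the arm or the gripper's body presses on something with over 40 N, if the wrist force passes 120 N, or if a joint passes its speed limit or range.

## Working session

There is one attempt and no reset: what is moved stays moved. The work goes in short steps, Python scripts to look and compute and a tool call to move; the robot and the scene stay as the last step left them, time stands still between calls to the robot, and variables do not carry over. Pictures are saved under pics/ and viewed, at most 10 in all, crops included, and the job is handed in when it is done.

Besides the shell and the picture viewer there is one more tool, called after ">>>" by a JSON object that holds its "method" and its "body". carry_out: Moves the arm, as the interface text tells. Its arguments: {"type":"object","properties":{"claw":{"type":"array","items":{"type":"number"}},"delta_pos":{"type":"array","items":{"type":"array","items":{"type":"number"}}},"angular":{"type":"array","items":{"type":"array","items":{"type":"number"}}},"force":{"type":"number"}},"required":["claw","delta_pos","angular"]}

```bash
mkdir -p pics; ls
cat > h.py <<'E'
import numpy as np,cv2
from cell import arm
from scipy.spatial.transform import Rotation as R
def ray(p,c):
    u=np.array([[[c[0]*512,c[1]*384]]],float)
    n=cv2.undistortPoints(u,p['mtx'],np.array(p['dist']))[0,0]
    T=np.array(p['T']);d=T[:3,:3]@[n[0],n[1],1];return T[:3,3],d/np.linalg.norm(d)
def tri(rs):
    A=np.zeros((3,3));b=np.zeros(3)
    for o,d in rs:
        P=np.eye(3)-np.outer(d,d);A+=P;b+=P@o
    x=np.linalg.solve(A,b);return x,[np.linalg.norm((np.eye(3)-np.outer(d,d))@(x-o))*1e3 for o,d in rs]
def atz(r,z): o,d=r;return o+d*(z-o[2])/d[2]
def proj(p,X):
    T=np.linalg.inv(p['T']);rv=cv2.Rodrigues(T[:3,:3])[0]
    return cv2.projectPoints(np.array(X,float).reshape(-1,3),rv,T[:3,3],p['mtx'],np.array(p['dist']))[0][:,0]
E
python3 - <<'E'
from h import *
np.set_printoptions(precision=3,suppress=True)
s=arm.observe();print({k:np.round(v,3) for k,v in s.items()})
P={n:arm.get_image(n) for n in('side','top','wrist')}
for n,p in P.items():
    print(n,'cam',p['T'][:3,3],p['T'][:3,2])
cv2.imwrite('pics/a.png',cv2.cvtColor(np.hstack([P['side']['frame'],P['top']['frame']]),cv2.COLOR_RGB2BGR)[:, :][:, :])
i=cv2.imread('pics/a.png');cv2.imwrite('pics/a1.png',cv2.resize(i[:,:512],(800,600)));cv2.imwrite('pics/a2.png',cv2.resize(i[:,512:],(800,600)))
zz=dict(bay=0,closed_catch=.09,lift_tab=.094,bar_nose=.085,holdopen_notch=.085,spool_tan=0,spool_black=.006,gold_compact=0,match_box=0,eraser=0)
for l,z in zz.items():
    rs=[]
    for n,p in P.items():
        r=arm.place_of(l,p)
        if r: q=ray(p,r[0]['centre']);rs.append(q);print(l,n,np.round(r[0]['conf'],2),np.array(r[0]['centre']),atz(q,z))
    if len(rs)>1:print('   tri',*tri(rs))
E
```

```text
pics
{'clock': np.float64(0.0), 'joints': array([ 1.119,  0.435,  0.025,  1.574, -0.012,  1.134, -0.075]), 'dq': array([ 0.001, -0.001, -0.001, -0.   ,  0.002,  0.   , -0.   ]), 'joint_efforts': array([  0.001, -66.785,   0.985, -31.446,  -0.061,   0.043,   0.   ]), 'position': array([ 0.213, -0.587,  0.189]), 'ee_rot': array([-3.092, -0.545,  0.001]), 'force': array([0.338, 0.091, 0.02 ]), 'ft_torque': array([-0.045, -0.027, -0.009]), 'gripper_force': np.float64(0.0), 'width': np.float64(1.0)}
side cam [ 0.442 -0.803  0.629] [ 0.053  0.845 -0.532]
top cam [0.409 0.059 0.935] [ 0.12  -0.033 -0.992]
wrist cam [ 0.283 -0.562  0.385] [-0.258 -0.093 -0.962]
bay side 0.88 [0.495 0.653] [ 0.495 -0.096  0.   ]
bay top 0.64 [0.6   0.533] [ 0.496 -0.097  0.   ]
   tri [ 0.496 -0.097  0.001] [np.float64(0.3425327719555713), np.float64(0.34253277195559517)]
closed_catch side 0.75 [0.634 0.634] [ 0.64  -0.177  0.09 ]
closed_catch top 0.63 [0.683 0.372] [ 0.639 -0.188  0.09 ]
   tri [ 0.637 -0.186  0.097] [np.float64(0.19058636496676876), np.float64(0.19058636496657821)]
lift_tab side 0.63 [0.571
[... 762 characters left out ...]
.006]
   tri [0.596 0.084 0.016] [np.float64(5.41671832671914), np.float64(5.41671832671937)]
gold_compact side 0.82 [0.408 0.477] [0.375 0.215 0.   ]
gold_compact top 0.62 [0.351 0.651] [0.378 0.23  0.   ]
   tri [ 0.375  0.232 -0.011] [np.float64(1.932551269684485), np.float64(1.9325512696845506)]
match_box side 0.74 [0.416 0.52 ] [0.39  0.123 0.   ]
match_box top 0.63 [0.434 0.65 ] [0.379 0.122 0.   ]
   tri [0.385 0.122 0.001] [np.float64(5.581718899836184), np.float64(5.581718899836155)]
eraser side 0.54 [0.394 0.768] [ 0.38  -0.231  0.   ]
eraser top 0.73 [0.697 0.649] [ 0.381 -0.226  0.   ]
   tri [ 0.38  -0.227 -0.004] [np.float64(0.30279843291852077), np.float64(0.3027984329185665)]
```

View pics/a1.png

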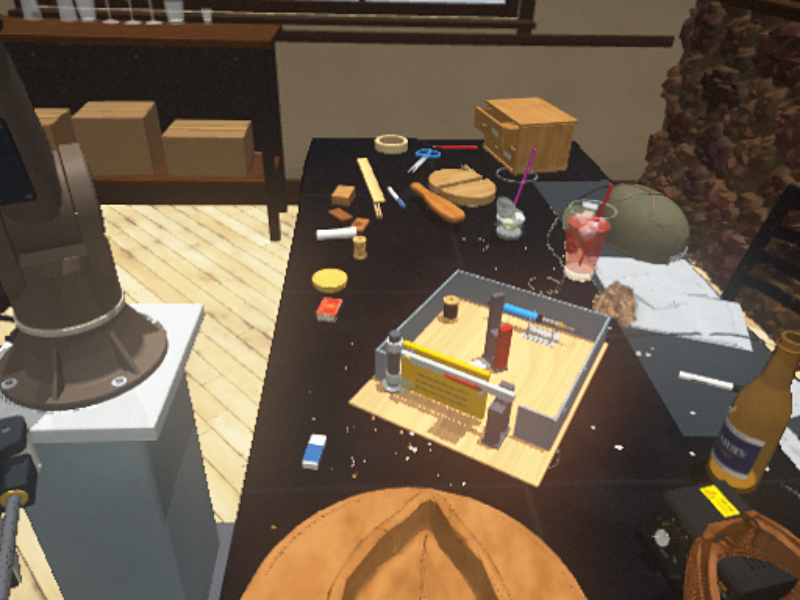

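View pics/a2.png

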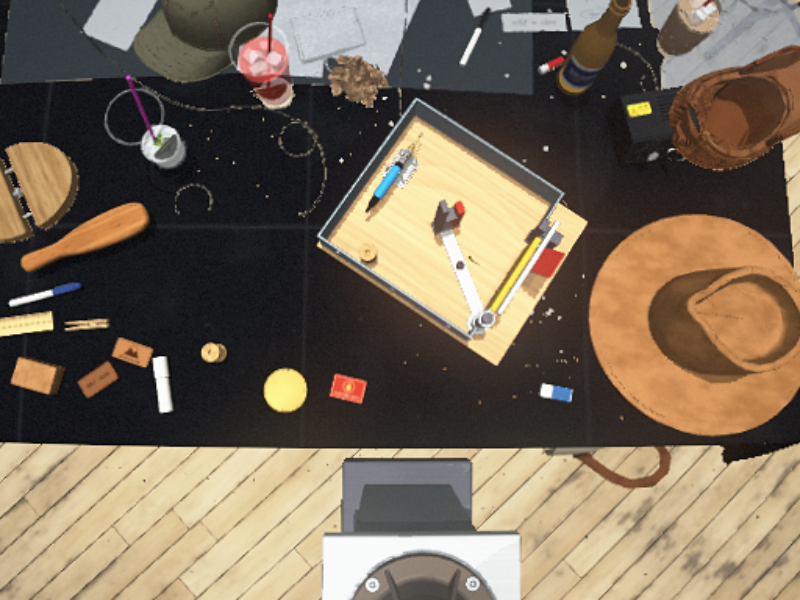

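```bash
cat > fit.py <<'E'
from h import *
from scipy.optimize import least_squares
np.set_printoptions(precision=3,suppress=True)
O=dict(bay=[0,0,0],closed_catch=[3,-175,90],lift_tab=[-30,-125,94],bar_nose=[-12,-175,85])
P={n:arm.get_image(n) for n in('side','top')}
ob=[]
for l in O:
  for n,p in P.items():
    r=arm.place_of(l,p)
    if r and r[0]['conf']>.4: ob.append((l,n,np.array(r[0]['centre'])*[512,384]))
def W(v,X): c,s=np.cos(v[2]),np.sin(v[2]);X=np.array(X)/1e3;return np.array([v[0]+c*X[0]-s*X[1],v[1]+s*X[0]+c*X[1],X[2]])
f=lambda v:np.concatenate([proj(P[n],W(v,O[l]))[0]-c for l,n,c in ob])
r=least_squares(f,[.496,-.097,1],loss='soft_l1');print(r.x)
for (l,n,c),e in zip(ob,f(r.x).reshape(-1,2)):print(l,n,c,e)
v=r.x
N=[.654,-.039,.085];c,s=np.cos(v[2]),np.sin(v[2]);d=np.array(N[:2])-v[:2];b=np.array([c*d[0]+s*d[1],-s*d[0]+c*d[1]])
print('notch bay',b,np.hypot(*b),'angle',np.arctan2(b[0],-b[1])+np.arctan2(.012,.175), 'r',np.hypot(.012,.175))
E
python3 fit.py
```

```text
[ 0.494 -0.089  0.958]
bay side [252.314 248.909] [ 0.249 -0.084]
bay top [304.384 203.213] [-0.057  2.163]
closed_catch side [327.014 246.682] [-2.179 -0.024]
closed_catch top [347.392 143.808] [ 2.277 -1.058]
lift_tab side [295.68  244.915] [0.895 0.069]
lift_tab top [351.181 168.806] [-1.047 -2.102]
bar_nose side [321.485 253.594] [ 0.18  -1.124]
bar_nose top [353.485 143.616] [0.666 3.207]
notch bay [ 0.133 -0.102] 0.167750162149803 angle 0.9856782794684524 r 0.175410946066658
```

Side view: the bay sits mid-right. Its gate runs from the post at (393,355) to the catch at (498,400), with the hold-open catch at (500,345). The hat brim's far edge is at (430,488). Top view: the gate runs from (484,318) to (555,230), the red tab is at (547,262), and the hat's left edge is at (590,320).

```bash
cat >> h.py <<'E'
def plan(waypts,n):
    """waypts: list of (pos,Rot); n rows each -> per-row tool-frame shift cm / turn, from the measured pose"""
    s=arm.observe();p=np.array(s['position']);r=R.from_rotvec(s['ee_rot'])
    for (q,t),k in zip(waypts,n):
        w=(r.inv()*t).as_rotvec()/k; d=(np.array(q)-p)/k
        # constant tool-frame twist per row: shift that sums to the wanted displacement
        M=sum((r*R.from_rotvec(w*i)).as_matrix() for i in range(k))
        dt=np.linalg.solve(M,np.array(q)-p)*100
        print(k,'rows: d',np.round(dt,3),'w',np.round(w,4));p=np.array(q);r=t
def toolR(yaw,tilt=np.pi/4):
    # tilt: angle of tool z from straight down towards direction yaw; tool x up/in
    return R.from_euler('z',yaw)*R.from_matrix([[1,0,0],[0,-1,0],[0,0,-1]])*R.from_euler('y',tilt)
E
python3 - <<'E'
from h import *
np.set_printoptions(precision=3,suppress=True)
S=arm.get_image('side');T=arm.get_image('top')
for a,b in [((430,488),(590,320)),((435,515),(690,275))]:
    print(tri([ray(S,np.array(a)/[800,600]),ray(T,np.array(b)/[800,600])]))
plan([([.213,-.587,.40],toolR(.34,0)),([.48,-.30,.40],toolR(.97,0)),([.48,-.30,.36],toolR(.97))],[6,12,8])
print(toolR(.35,0).as_rotvec())
E
```

```text
(array([ 0.513, -0.284,  0.004]), [np.float64(16.317974863716493), np.float64(16.317974863716493)])
(array([ 0.536, -0.403,  0.111]), [np.float64(20.012700621319365), np.float64(20.0127006213192)])
6 rows: d [-0.007 -0.009 -3.511] w [-0.     0.     0.001]
12 rows: d [ 3.259 -0.636 -0.   ] w [ 0.     0.    -0.052]
8 rows: d [-0.173 -0.     0.483] w [0.    0.098 0.   ]
[3.094 0.547 0.   ]
```

>>> {"method": "carry_out", "body": {"claw": [0,0,0,0,0,0,0,0,0,0,0,0,0,0,0,0,0,0], "delta_pos": [[0,0,-3.5],[0,0,-3.5],[0,0,-3.5],[0,0,-3.5],[0,0,-3.5],[0,0,-3.5],[3.26,-0.64,0],[3.26,-0.64,0],[3.26,-0.64,0],[3.26,-0.64,0],[3.26,-0.64,0],[3.26,-0.64,0],[3.26,-0.64,0],[3.26,-0.64,0],[3.26,-0.64,0],[3.26,-0.64,0],[3.26,-0.64,0],[3.26,-0.64,0]], "angular": [[0,0,0],[0,0,0],[0,0,0],[0,0,0],[0,0,0],[0,0,0],[0,0,-0.052],[0,0,-0.052],[0,0,-0.052],[0,0,-0.052],[0,0,-0.052],[0,0,-0.052],[0,0,-0.052],[0,0,-0.052],[0,0,-0.052],[0,0,-0.052],[0,0,-0.052],[0,0,-0.052]]}}

```text
clock: 4.05
position: [0.4793, -0.2971, 0.3993]
ee_rot: [2.776, 1.471, -0.0]
force: [1.0, -0.2, 0.2]
width: 0.004
gripper_force: 0.0
```

>>> {"method": "carry_out", "body": {"claw": [0,0,0,0,0,0,0,0,0,0], "delta_pos": [[-0.17,0,0.48],[-0.17,0,0.48],[-0.17,0,0.48],[-0.17,0,0.48],[-0.17,0,0.48],[-0.17,0,0.48],[-0.17,0,0.48],[-0.17,0,0.48],[0,0,0],[0,0,0]], "angular": [[0,0.098,0],[0,0.098,0],[0,0.098,0],[0,0.098,0],[0,0.098,0],[0,0.098,0],[0,0.098,0],[0,0.098,0],[0,0,0],[0,0,0]]}}

```text
clock: 5.05
position: [0.4786, -0.2985, 0.3594]
ee_rot: [-2.312, -1.221, -0.953]
force: [0.1, 0.4, -0.0]
width: 0.006
gripper_force: 0.0
```

Run:
```python
from h import *
from scipy.optimize import least_squares
np.set_printoptions(precision=3,suppress=True)
s=arm.observe();print(s['joints'],toolR(.97).as_rotvec())
O=dict(bay=[0,0,0],closed_catch=[3,-175,90],lift_tab=[-30,-125,94],bar_nose=[-12,-175,85],holdopen_notch=None)
P={n:arm.get_image(n) for n in('side','top','wrist')}
cv2.imwrite('pics/w1.png',cv2.cvtColor(P['wrist']['frame'],cv2.COLOR_RGB2BGR))
ob=[]
for l in O:
  for n,p in P.items():
    r=arm.place_of(l,p)
    if r and r[0]['conf']>.35: ob.append((l,n,np.array(r[0]['centre'])*[512,384]))
def W(v,X): c,s=np.cos(v[2]),np.sin(v[2]);X=np.array(X)/1e3;return np.array([v[0]+c*X[0]-s*X[1],v[1]+s*X[0]+c*X[1],X[2]])
def N(v):
    t=v[3];return np.array([175*np.sin(t)-12*np.cos(t),-175*np.cos(t)-12*np.sin(t),85])
f=lambda v:np.concatenate([proj(P[n],W(v,N(v) if O[l] is None else O[l]))[0]-c for l,n,c in ob])
r=least_squares(f,[.496,-.097,1,1.05],loss='soft_l1');print(r.x)
for (l,n,c),e in zip(ob,f(r.x).reshape(-1,2)):print(l,n,c,e)
```

```text
[ 1.12   0.413 -0.248  1.485 -0.646  1.525  0.403] [-2.312 -1.218 -0.957]
[ 0.491 -0.092  0.994  0.95 ]
bay side [252.621 250.483] [-1.316 -0.745]
bay top [305.203 207.283] [ 0.365 -0.671]
bay wrist [203.776 208.819] [0.892 1.317]
closed_catch side [325.325 244.186] [-0.585  1.826]
closed_catch top [349.901 140.813] [-1.061  1.831]
closed_catch wrist [289.024 187.699] [-0.724 -0.323]
lift_tab side [295.475 245.914] [ 1.203 -0.896]
lift_tab top [351.59  169.382] [-1.414 -2.76 ]
lift_tab wrist [263.987 199.411] [-0.804  2.629]
bar_nose side [320.    251.789] [1.815 0.111]
bar_nose top [355.584 144.691] [-2.141  1.85 ]
bar_nose wrist [285.798 192.806] [2.832 2.614]
holdopen_notch side [319.59  206.784] [0.188 1.003]
holdopen_notch top [289.587 133.594] [-0.786  0.917]
holdopen_notch wrist [252.211 138.317] [ 1.915 -1.93 ]
```

View pics/w1.png

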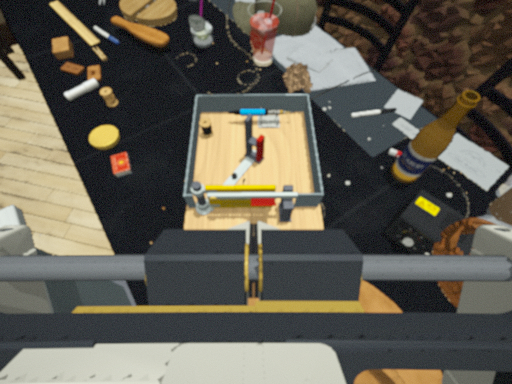

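Wrist view: the gate is square ahead, the red tab is at (263,200), and the catch is at (288,190). The fit agrees to about 2 px. I'll rehearse the swing 150 mm above the bay first, to check the reach.

```bash
cat >> h.py <<'E'
V=[.491,-.092,.994]
def pose(th,u,perp,up=0,V=V):
    """TCP pose relative to tab on gate at th; u along tool z from tab centre, perp = tool axis below tab plane, up = rise (mm)"""
    a=np.array([-30+.7071*(u-perp),-125,94-.7071*(u+perp)+up])/1e3
    p=R.from_euler('z',V[2]+th).apply(a)+[V[0],V[1],0]
    return p,toolR(V[2]+th)
E
python3 - <<'E'
from h import *
a=pose(0,30,22,150);b=pose(1.05,30,22,150);print(a[0],b[0],pose(0,30,22)[0])
plan([a,b],[8,10])
E
```

```text
[ 0.5825014  -0.18057248  0.2072308 ] [ 0.61335828 -0.05670066  0.2072308 ] [ 0.5825014  -0.18057248  0.0572308 ]
8 rows: d [0.03  0.261 2.721] w [ 0.0019  0.0002 -0.0019]
10 rows: d [0.936 0.186 0.936] w [ 0.0742  0.     -0.0742]
```

>>> {"method": "carry_out", "body": {"claw": [0,0,0,0,0,0,0,0,0,0,0,0,0,0,0,0,0,0,0,0], "delta_pos": [[0.03,0.26,2.72],[0.03,0.26,2.72],[0.03,0.26,2.72],[0.03,0.26,2.72],[0.03,0.26,2.72],[0.03,0.26,2.72],[0.03,0.26,2.72],[0.03,0.26,2.72],[0.94,0.19,0.94],[0.94,0.19,0.94],[0.94,0.19,0.94],[0.94,0.19,0.94],[0.94,0.19,0.94],[0.94,0.19,0.94],[0.94,0.19,0.94],[0.94,0.19,0.94],[0.94,0.19,0.94],[0.94,0.19,0.94],[0,0,0],[0,0,0]], "angular": [[0.002,0,-0.002],[0.002,0,-0.002],[0.002,0,-0.002],[0.002,0,-0.002],[0.002,0,-0.002],[0.002,0,-0.002],[0.002,0,-0.002],[0.002,0,-0.002],[0.074,0,-0.074],[0.074,0,-0.074],[0.074,0,-0.074],[0.074,0,-0.074],[0.074,0,-0.074],[0.074,0,-0.074],[0.074,0,-0.074],[0.074,0,-0.074],[0.074,0,-0.074],[0.074,0,-0.074],[0,0,0],[0,0,0]]}}

```text
clock: 7.95
position: [0.6139, -0.0555, 0.2066]
ee_rot: [-1.266, -2.063, -0.522]
force: [0.3, -0.2, -0.1]
width: 0.006
gripper_force: 0.0
```

Run:
```python
from h import *
s=arm.observe();print(s['joints'],s['clock']);b=pose(1.05,30,22,150);print(b[0],b[1].as_rotvec())
plan([pose(0,30,22,150),pose(0,-10,22,0),pose(0,34,22,0),pose(0,34,13,0)],[10,6,5,2])
```

```text
[ 0.53372964  0.86197709 -0.43964303  1.09703945 -0.28644053  1.72563405
  0.64923393] 7.95
[ 0.61335828 -0.05670066  0.2072308 ] [-1.2627105  -2.06510733 -0.52303182]
10 rows: d [-0.922 -0.328 -0.93 ] w [-0.0742  0.0001  0.074 ]
6 rows: d [-1.768 -0.     1.101] w [0. 0. 0.]
5 rows: d [0.   0.   0.88] w [0. 0. 0.]
2 rows: d [ 0.45 -0.   -0.  ] w [0. 0. 0.]
```

Run:
```python
from h import *
plan([pose(0,30,22,150),pose(0,-50,23,0),pose(0,0,23,0)],[10,6,4])
```

```text
10 rows: d [-0.922 -0.328 -0.93 ] w [-0.0742  0.0001  0.074 ]
6 rows: d [-1.784 -0.     0.434] w [0. 0. 0.]
4 rows: d [0.   0.   1.25] w [0. 0. 0.]
```

>>> {"method": "carry_out", "body": {"claw": [0,0,0,0,0,0,0,0,0,0,0,0,0,0,0,0,0,0], "delta_pos": [[-0.92,-0.33,-0.93],[-0.92,-0.33,-0.93],[-0.92,-0.33,-0.93],[-0.92,-0.33,-0.93],[-0.92,-0.33,-0.93],[-0.92,-0.33,-0.93],[-0.92,-0.33,-0.93],[-0.92,-0.33,-0.93],[-0.92,-0.33,-0.93],[-0.92,-0.33,-0.93],[-1.78,0,0.43],[-1.78,0,0.43],[-1.78,0,0.43],[-1.78,0,0.43],[-1.78,0,0.43],[-1.78,0,0.43],[0,0,0],[0,0,0]], "angular": [[-0.074,0,0.074],[-0.074,0,0.074],[-0.074,0,0.074],[-0.074,0,0.074],[-0.074,0,0.074],[-0.074,0,0.074],[-0.074,0,0.074],[-0.074,0,0.074],[-0.074,0,0.074],[-0.074,0,0.074],[0,0,0],[0,0,0],[0,0,0],[0,0,0],[0,0,0],[0,0,0],[0,0,0],[0,0,0]]}}

```text
clock: 9.75
position: [0.551, -0.2291, 0.114]
ee_rot: [-2.291, -1.244, -0.948]
force: [0.2, -0.2, 0.3]
width: 0.005
gripper_force: 0.0
```

Run:
```python
from h import *
from scipy.optimize import least_squares
np.set_printoptions(precision=3,suppress=True)
s=arm.observe();print(s['clock'],s['position'],pose(0,-50,23,0)[0],pose(0,-50,23,0)[1].as_rotvec(),s['ee_rot'],s['force'])
O=dict(bay=[0,0,0],closed_catch=[3,-175,90],lift_tab=[-30,-125,94],bar_nose=[-12,-175,85],holdopen_notch=None)
P={n:arm.get_image(n) for n in('side','top','wrist')}
cv2.imwrite('pics/w2.png',cv2.cvtColor(np.vstack([P['wrist']['frame'][:250],P['side']['frame'][150:350]]),cv2.COLOR_RGB2BGR))
ob=[]
for l in O:
  for n,p in P.items():
    r=arm.place_of(l,p)
    if r and r[0]['conf']>.35: ob.append((l,n,np.array(r[0]['centre'])*[512,384]))
def W(v,X): return R.from_euler('z',v[2]).apply(np.array(X)/1e3)+[v[0],v[1],0]
def N(v):
    t=v[3];return np.array([175*np.sin(t)-12*np.cos(t),-175*np.cos(t)-12*np.sin(t),85])
f=lambda v:np.concatenate([proj(P[n],W(v,N(v) if O[l] is None else O[l]))[0]-c for l,n,c in ob])
r=least_squares(f,[.491,-.092,.994,1.0],loss='soft_l1');print(r.x)
for (l,n,c),e in zip(ob,f(r.x).reshape(-1,2)):print(l,n,c,e)
plan([pose(0,34,23,0),pose(0,34,13,0)],[8,4])
```

```text
9.75 [ 0.551 -0.229  0.114] [ 0.551 -0.229  0.113] [-2.292 -1.243 -0.949] [-2.291 -1.244 -0.948] [ 0.16  -0.154  0.346]
[ 0.491 -0.089  0.989  0.936]
bay side [253.184 249.408] [-1.851 -0.591]
bay top [304.077 206.093] [0.226 0.423]
bay wrist [152.883 193.114] [-0.104 -0.231]
closed_catch side [322.611 243.686] [1.767 1.511]
closed_catch top [350.106 142.387] [-2.315  0.327]
closed_catch wrist [301.722 146.304] [0.11  0.879]
lift_tab side [295.987 244.8  ] [ 0.382 -0.691]
lift_tab top [349.798 167.693] [-0.805 -0.995]
lift_tab wrist [250.522 171.917] [0.229 0.782]
bar_nose side [321.587 250.214] [-0.162  0.834]
bar_nose top [352.307 144.806] [0.078 1.83 ]
bar_nose wrist [302.285 164.198] [-0.06  -1.576]
holdopen_notch side [321.485 207.206] [-1.248  0.527]
holdopen_notch top [285.594 134.899] [ 3.117 -0.858]
holdopen_notch wrist [242.995  68.006] [-0.11  -3.245]
8 rows: d [-0.002  0.001  1.067] w [-0.  0.  0.]
4 rows: d [ 0.25 -0.    0.  ] w [0. 0. 0.]
```

View pics/w2.png

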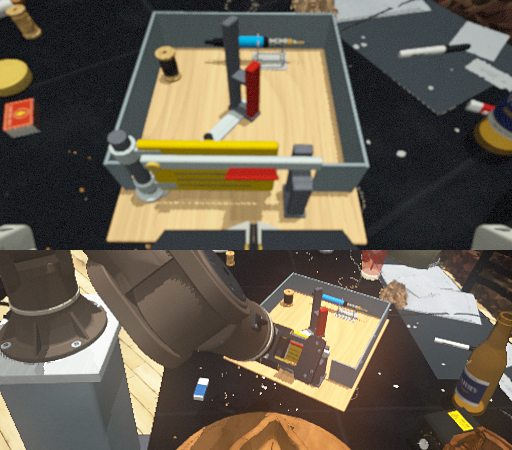

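The view shows the tab at (250,172), centred over the fingers at (252,235), with the gate closed. Next I slide in below the tab.

>>> {"method": "carry_out", "body": {"claw": [0,0,0,0,0,0,0,0,0,0], "delta_pos": [[0,0,1.1],[0,0,1.1],[0,0,1.1],[0,0,1.1],[0,0,1.1],[0,0,1.1],[0,0,1.1],[0,0,0.7],[0,0,0],[0,0,0]], "angular": [[0,0,0],[0,0,0],[0,0,0],[0,0,0],[0,0,0],[0,0,0],[0,0,0],[0,0,0],[0,0,0],[0,0,0]]}}

```text
clock: 11.65
position: [0.5831, -0.1796, 0.0548]
ee_rot: [-2.292, -1.245, -0.947]
force: [0.2, -0.1, 0.4]
width: 0.002
gripper_force: 0.0
```

>>> {"method": "carry_out", "body": {"claw": [0,0,0,0,0,0,0,0,0,0,0,0], "delta_pos": [[0.25,0,0],[0.25,0,0],[0.25,0,0],[0.25,0,0],[0.2,0,-0.2],[0.2,0,-0.2],[0.2,0,-0.2],[0.2,0,-0.2],[0.2,0,-0.2],[0,0,0],[0,0,0],[0,0,0]], "angular": [[0,0,0],[0,0,0],[0,0,0],[0,0,0],[0,0,0],[0,0,0],[0,0,0],[0,0,0],[0,0,0],[0,0,0],[0,0,0],[0,0,0]]}}

```text
clock: 12.85
position: [0.5873, -0.1736, 0.0763]
ee_rot: [-2.292, -1.245, -0.948]
force: [-1.1, -0.5, -0.5]
width: 0.005
gripper_force: 0.6
```

```bash
sed -i 's/^V=.*/V=[.491,-.0905,.991]/' h.py
python3 - <<'E'
from h import *
np.set_printoptions(precision=3,suppress=True)
s=arm.observe();print(s['clock'],s['position'],s['force'])
q=R.from_euler('z',-V[2]).apply(s['position']-np.array([V[0],V[1],0]));print('bay',q*1e3)
p=arm.get_image('wrist');t=arm.get_image('top')
b=lambda P,a:cv2.cvtColor(P['frame'],cv2.COLOR_RGB2BGR)
cv2.imwrite('pics/w3.png',cv2.resize(b(p,0)[60:260,60:420],None,fx=2.2,fy=2.2))
for n,P in(('wrist',p),('top',t)):
    r=arm.place_of('bar_nose',P); 
    if r:
        c=np.array(r[0]['centre'])*[512,384]
        for beta in (0,.1,.15,.2):
            X=R.from_euler('z',V[2]).apply([-.012,-.030-.145*np.cos(beta),.085+.145*np.sin(beta)])+[V[0],V[1],0]
            print(n,beta,r[0]['conf'],c,proj(P,X))
E
```

```text
12.85 [ 0.587 -0.174  0.076] [-1.143 -0.499 -0.507]
bay [ -16.755 -126.086   76.272]
wrist 0 0.88 [320.205 187.315] [[319.217 206.013]]
wrist 0.1 0.88 [320.205 187.315] [[322.576 196.718]]
wrist 0.15 0.88 [320.205 187.315] [[323.602 191.621]]
wrist 0.2 0.88 [320.205 187.315] [[324.125 186.204]]
top 0 0.72 [350.618 145.382] [[352.801 146.542]]
top 0.1 0.72 [350.618 145.382] [[354.376 145.286]]
top 0.15 0.72 [350.618 145.382] [[355.062 144.83 ]]
top 0.2 0.72 [350.618 145.382] [[355.674 144.495]]
```

View pics/w3.png

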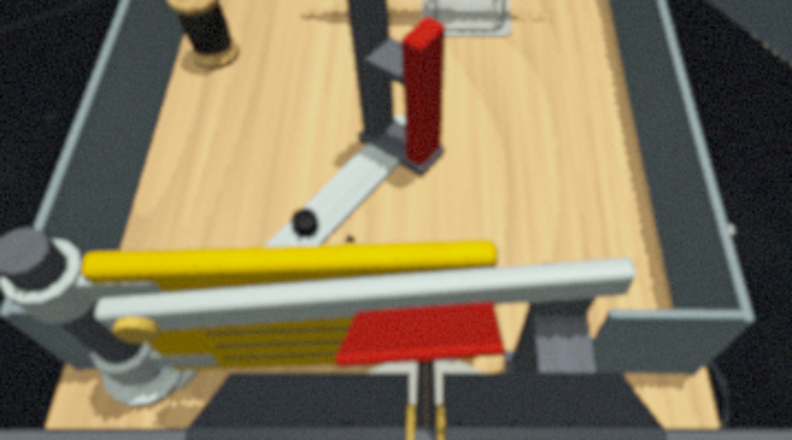

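The bar is lifted to about 0.17 rad and has cleared the catch: the bar's nose is at (630,275), above the dark post at (565,320). The gate is still shut. Now the swing.

```bash
cat >> h.py <<'E'
def g(th,x,y,z): return R.from_euler('z',V[2]+th).apply(np.array([x,y,z])/1e3)+[V[0],V[1],0],toolR(V[2]+th)
def gate_view():
    s=arm.observe();p=np.array(s['position']);r=R.from_rotvec(s['ee_rot']).as_matrix()
    th=np.arctan2(r[1,2],r[0,2])-V[2]
    q=R.from_euler('z',-V[2]-th).apply(p-[V[0],V[1],0])*1e3
    f=R.from_euler('z',-V[2]-th).apply(s['force'])
    print('t',s['clock'],'tool th',np.round(th,3),'gate-frame TCP',np.round(q,1),'force',np.round(f,1),np.round(s['joints'],2))
E
python3 - <<'E'
from h import *
gate_view()
plan([g(0,-12,-125,78),g(.3,-11,-125,78),g(.8,-11,-125,78)],[4,8,12])
E
```

```text
t 13.05 tool th 0.004 gate-frame TCP [ -17.2 -125.9   76.1] force [-1.1  0.5 -1.1] [ 0.93  0.7  -0.37  1.82 -0.75  0.87  0.62]
4 rows: d [ 0.117 -0.023  0.05 ] w [-0.0007  0.0003  0.0008]
8 rows: d [0.341 0.034 0.341] w [ 0.0265  0.     -0.0265]
12 rows: d [0.369 0.035 0.369] w [ 0.0295  0.     -0.0295]
```

>>> {"method": "carry_out", "body": {"claw": [0,0,0,0,0,0,0,0,0,0,0,0,0,0], "delta_pos": [[0.12,-0.02,0.05],[0.12,-0.02,0.05],[0.12,-0.02,0.05],[0.12,-0.02,0.05],[0.34,0.03,0.34],[0.34,0.03,0.34],[0.34,0.03,0.34],[0.34,0.03,0.34],[0.34,0.03,0.34],[0.34,0.03,0.34],[0.34,0.03,0.34],[0.34,0.03,0.34],[0,0,0],[0,0,0]], "angular": [[0,0,0],[0,0,0],[0,0,0],[0,0,0],[0.0265,0,-0.0265],[0.0265,0,-0.0265],[0.0265,0,-0.0265],[0.0265,0,-0.0265],[0.0265,0,-0.0265],[0.0265,0,-0.0265],[0.0265,0,-0.0265],[0.0265,0,-0.0265],[0,0,0],[0,0,0]]}}

```text
clock: 14.45
position: [0.6075, -0.135, 0.0777]
ee_rot: [-2.026, -1.533, -0.837]
force: [2.7, -3.2, -2.5]
width: 0.002
gripper_force: 1.5
```

Run:
```python
from h import *
gate_view()
plan([g(.8,-11,-125,78)],[12])
p=arm.get_image('wrist')
cv2.imwrite('pics/w4.png',cv2.resize(cv2.cvtColor(p['frame'],cv2.COLOR_RGB2BGR)[20:260,60:420],None,fx=2.2,fy=2.2))
```

```text
t 14.45 tool th 0.306 gate-frame TCP [ -11.3 -124.2   77.7] force [-2.3 -3.5 -2.5] [ 0.81  0.78 -0.36  1.63 -0.58  1.07  0.61]
12 rows: d [0.367 0.042 0.363] w [ 0.0291  0.0001 -0.0292]
```

View pics/w4.png

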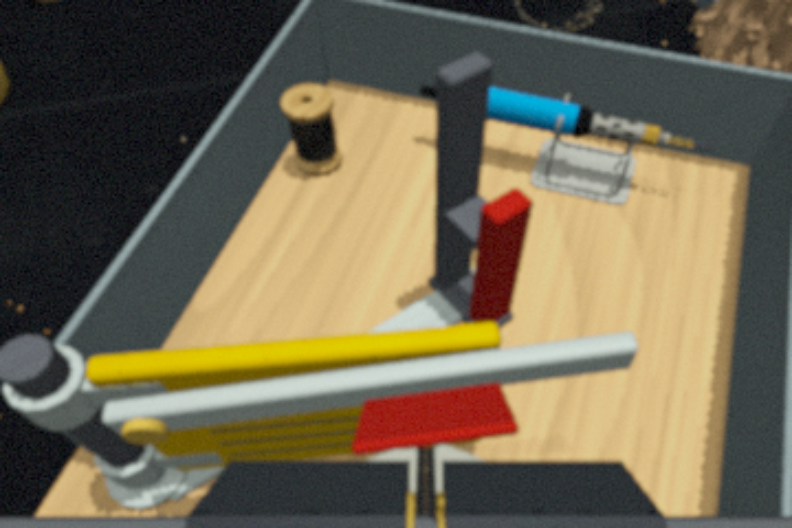

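The gate is swinging with the bar held up, ahead of the red lip at (505,210). I'll continue.

>>> {"method": "carry_out", "body": {"claw": [0,0,0,0,0,0,0,0,0,0,0,0,0,0], "delta_pos": [[0.37,0.04,0.36],[0.37,0.04,0.36],[0.37,0.04,0.36],[0.37,0.04,0.36],[0.37,0.04,0.36],[0.37,0.04,0.36],[0.37,0.04,0.36],[0.37,0.04,0.36],[0.37,0.04,0.36],[0.37,0.04,0.36],[0.37,0.04,0.36],[0.37,0.04,0.36],[0,0,0],[0,0,0]], "angular": [[0.029,0,-0.029],[0.029,0,-0.029],[0.029,0,-0.029],[0.029,0,-0.029],[0.029,0,-0.029],[0.029,0,-0.029],[0.029,0,-0.029],[0.029,0,-0.029],[0.029,0,-0.029],[0.029,0,-0.029],[0.029,0,-0.029],[0.029,0,-0.029],[0,0,0],[0,0,0]]}}

```text
clock: 15.9
position: [0.616, -0.0741, 0.0788]
ee_rot: [-1.539, -1.914, -0.636]
force: [1.2, -1.7, -1.9]
width: 0.006
gripper_force: 1.0
```

```bash
cat > look.py <<'E'
from h import *
import sys
from scipy.optimize import least_squares
np.set_printoptions(precision=3,suppress=True)
gate_view()
p=arm.get_image('wrist')
cv2.imwrite(sys.argv[1],cv2.resize(cv2.cvtColor(p['frame'],cv2.COLOR_RGB2BGR)[20:260,60:420],None,fx=2.2,fy=2.2))
def X(th,b): 
    return R.from_euler('z',V[2]+th).apply([-.012,-.030-.145*np.cos(b),.085+.145*np.sin(b)])+[V[0],V[1],0]
def T(th,b):
    q=np.array([-95,9]);c,s=np.cos(b),np.sin(b)  # rotate about pivot (y,z), nose up
    y,z=q[0]*c+q[1]*s,-q[0]*s+q[1]*c
    return R.from_euler('z',V[2]+th).apply(np.array([-30,-30+y,85+z])/1e3)+[V[0],V[1],0]
ob=[]
for l,F in(('bar_nose',X),('lift_tab',T)):
    r=arm.place_of(l,p)
    if r: ob.append((F,np.array(r[0]['centre'])*[512,384]));print(l,r[0]['conf'],ob[-1][1])
f=lambda v:np.concatenate([proj(p,F(*v))[0]-c for F,c in ob])
if ob:
    r=least_squares(f,[.9,.15]);print('gate,bar',r.x,'res',r.fun)
r=arm.place_of('holdopen_notch',p)
if r:
    w=atz(ray(p,r[0]['centre']),.085);d=R.from_euler('z',-V[2]).apply(w-[V[0],V[1],0]);print('notch',r[0]['conf'],w,np.hypot(d[0],d[1]),'angle',np.arctan2(d[0],-d[1])+np.arctan2(.012,.175))
E
python3 look.py pics/w5.png; python3 -c "
from h import *
plan([g(.95,-11,-125,79),g(1.02,-11,-125,79)],[6,5])"
```

```text
t 15.9 tool th 0.796 gate-frame TCP [ -10.8 -125.6   78.8] force [-2.  -0.8 -1.9] [ 0.62  0.91 -0.38  1.34 -0.37  1.38  0.68]
bar_nose 0.73 [321.178 179.405]
lift_tab 0.95 [255.386 210.701]
gate,bar [0.905 0.107] res [-0.324  1.764 -1.842 -2.335]
notch 0.87 [ 0.659 -0.04   0.085] 0.1755217132618277 angle 0.939568661939162
6 rows: d [0.23  0.026 0.23 ] w [ 0.0181  0.0001 -0.0183]
5 rows: d [0.124 0.014 0.124] w [ 0.0099  0.     -0.0099]
```

View pics/w5.png

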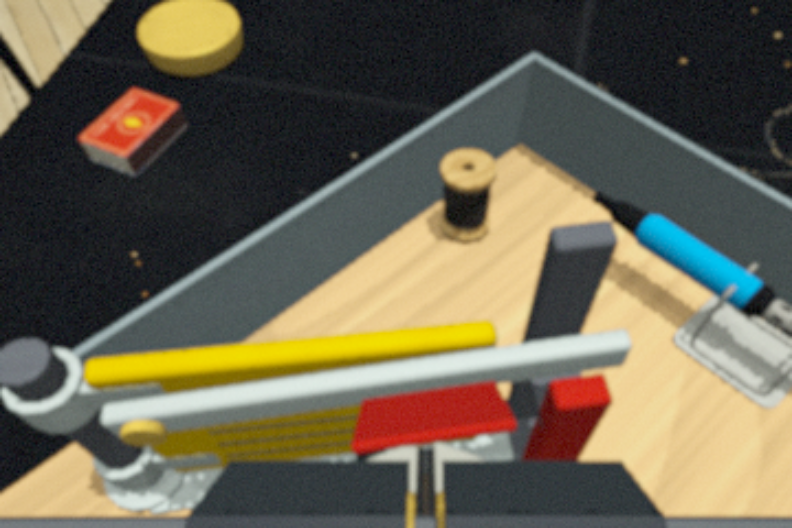

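>>> {"method": "carry_out", "body": {"claw": [0,0,0,0,0,0,0,0], "delta_pos": [[0.22,0.03,0.22],[0.22,0.03,0.22],[0.22,0.03,0.22],[0.22,0.03,0.22],[0.22,0.03,0.22],[0.22,0.03,0.22],[0,0,0],[0,0,0]], "angular": [[0.018,0,-0.018],[0.018,0,-0.018],[0.018,0,-0.018],[0.018,0,-0.018],[0.018,0,-0.018],[0.018,0,-0.018],[0,0,0],[0,0,0]]}}

```text
clock: 16.9
position: [0.6137, -0.063, 0.0762]
ee_rot: [-1.388, -2.013, -0.562]
force: [5.4, -20.7, -5.0]
width: 0.004
gripper_force: 9.6
```

```bash
python3 look.py pics/w6.png
```

```text
t 16.9 tool th 0.947 gate-frame TCP [ -18.4 -124.4   76.2] force [-21.3   2.4  -5. ] [ 0.56  0.94 -0.39  1.26 -0.3   1.47  0.72]
bar_nose 0.61 [322.406 186.317]
lift_tab 0.89 [253.798 210.586]
gate,bar [0.991 0.074] res [ 0.881  0.675  0.433 -0.871]
notch 0.83 [ 0.662 -0.039  0.085] 0.17846469522828157 angle 0.9401225721767223
```

View pics/w6.png

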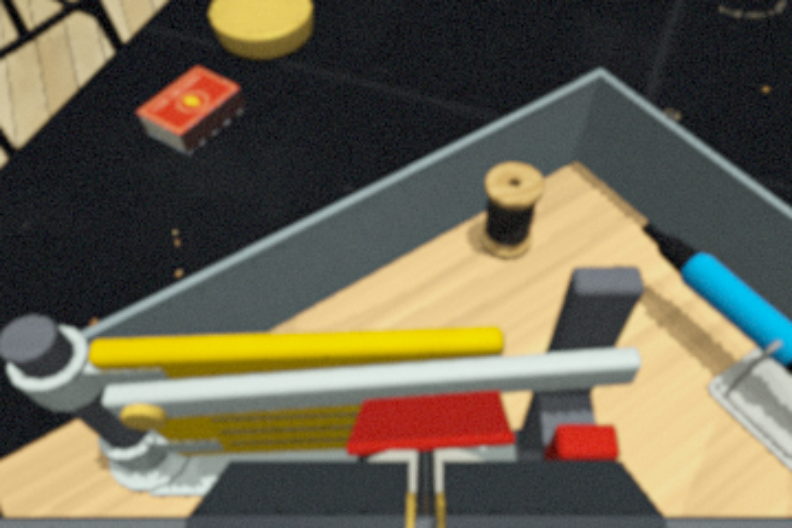

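The lip's red top is at (585,440) and the bar is now inward of it, against the dark stop at (585,385). The 21 N force and the gate angle of about 0.98 fit stop contact. Now I ease off the push and lower.

>>> {"method": "carry_out", "body": {"claw": [0,0,0,0,0,0,0,0,0,0], "delta_pos": [[-0.12,0,-0.12],[-0.12,0,-0.12],[-0.12,0,-0.12],[-0.2,0,0.2],[-0.2,0,0.2],[-0.2,0,0.2],[-0.2,0,0.2],[-0.2,0,0.2],[0,0,0],[0,0,0]], "angular": [[0,0,0],[0,0,0],[0,0,0],[0,0,0],[0,0,0],[0,0,0],[0,0,0],[0,0,0],[0,0,0],[0,0,0]]}}

```text
clock: 18.1
position: [0.6132, -0.0605, 0.0641]
ee_rot: [-1.375, -2.007, -0.567]
force: [-0.7, -1.5, -3.4]
width: 0.005
gripper_force: 1.7
```

```bash
python3 look.py pics/w7.png
```

```text
t 18.1 tool th 0.952 gate-frame TCP [ -16.5 -124.8   64.1] force [-1.2  1.2 -3.4] [ 0.56  0.96 -0.39  1.26 -0.3   1.46  0.73]
bar_nose 0.97 [324.301 194.611]
gate,bar [ 0.969 -0.004] res [-0.  0.]
notch 0.62 [ 0.661 -0.04   0.085] 0.1768204604449308 angle 0.9366830170558135
```

View pics/w7.png

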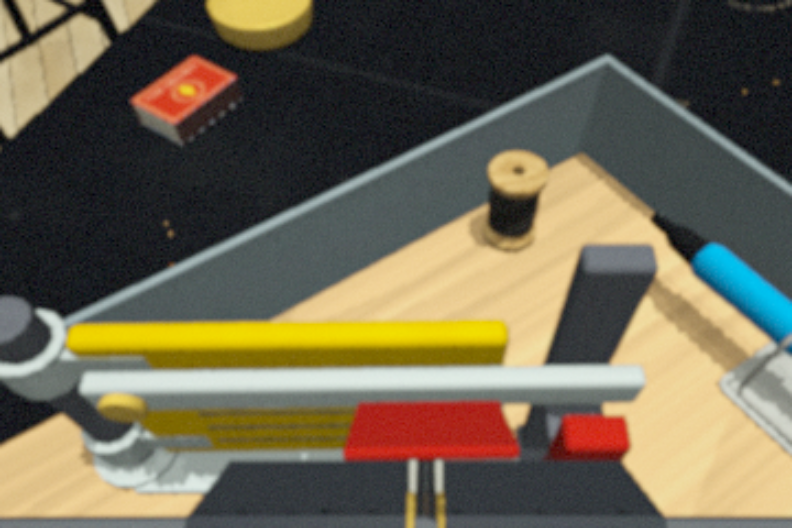

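The bar is level now at (365,385), behind the red lip at (590,435). Next I free the finger from the tab.

>>> {"method": "carry_out", "body": {"claw": [0,0,0,0,0,0,0], "delta_pos": [[-0.2,0,0.1],[-0.3,0,0],[-0.3,0,0],[-0.3,0,0],[-0.3,0,0],[0,0,0],[0,0,0]], "angular": [[0,0,0],[0,0,0],[0,0,0],[0,0,0],[0,0,0],[0,0,0],[0,0,0]]}}

```text
clock: 19.0
position: [0.6171, -0.0693, 0.0539]
ee_rot: [-1.376, -2.007, -0.568]
force: [1.5, -0.2, -0.3]
width: 0.004
gripper_force: 0.0
```

```bash
python3 look.py pics/w8.png
```

```text
t 19.0 tool th 0.95 gate-frame TCP [ -25.9 -125.2   53.9] force [-0.7 -1.4 -0.3] [ 0.56  0.98 -0.39  1.24 -0.29  1.46  0.74]
bar_nose 0.61 [326.195 186.01 ]
lift_tab 0.82 [251.904 203.904]
gate,bar [ 0.916 -0.007] res [-0.385  0.991 -1.105 -1.567]
notch 0.98 [ 0.66  -0.039  0.085] 0.1766121522813138 angle 0.943648269063643
```

>>> {"method": "carry_out", "body": {"claw": [0,0,0,0,0,0,0,0,0,0,0,0], "delta_pos": [[0,0,-0.7],[0,0,-1.2],[0,0,-1.5],[0,0,-2],[0,0,-2],[0,0,-2],[0,0,-2],[0,0,-2],[0,0,-2],[0,0,0],[0,0,0],[0,0,0]], "angular": [[0,0,0],[0,0,0],[0,0,0],[0,0,0],[0,0,0],[0,0,0],[0,0,0],[0,0,0],[0,0,0],[0,0,0],[0,0,0],[0,0,0]]}}

```text
clock: 20.4
position: [0.656, -0.1701, 0.1624]
ee_rot: [-1.375, -2.007, -0.568]
force: [-0.3, -0.1, -0.5]
width: 0.005
gripper_force: 0.0
```

```bash
python3 look.py pics/w9.png
```

```text
t 20.4 tool th 0.952 gate-frame TCP [-134.1 -124.9  162.4] force [ 0.   0.3 -0.5] [ 0.59  1.02 -0.35  0.85 -0.29  1.83  0.69]
bar_nose 0.7 [293.683 153.715]
lift_tab 0.87 [251.904 162.816]
gate,bar [0.91 0.01] res [ 0.542  0.973 -0.088 -1.29 ]
notch 0.57 [ 0.661 -0.045  0.085] 0.17629303631968257 angle 0.9085887962523821
```

View pics/w9.png

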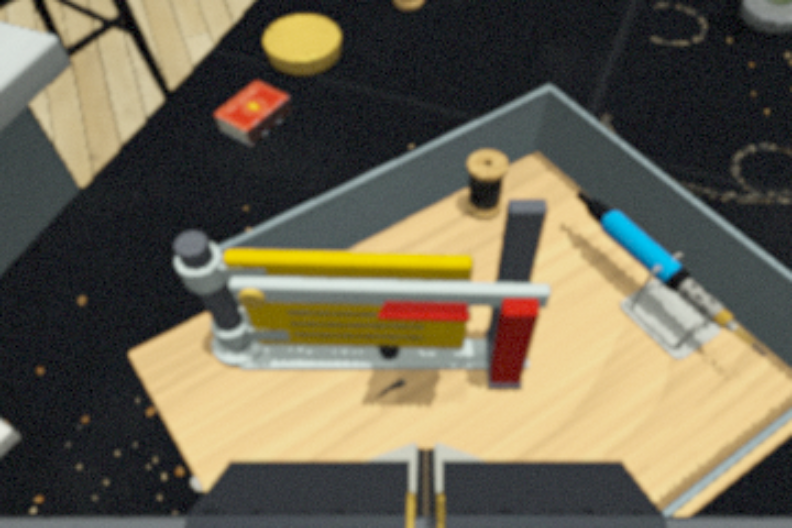

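The gate is held open. The bar lies level behind the red lip at (520,300), and the robot is clear of everything.

```bash
python3 -c "
from cell import arm
print(arm.sign_off())"
```

```text
the job is handed in; nothing more can be done
None
```

The job is handed in: in the last picture the gate stands open at about 0.91 rad, the bar lies level behind the red lip, and the arm is clear. The highest force I read was about 21 N, but no verdict came back.

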